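Slide a slim carton out of the sorting tray and lay it on the parcel scale

ROBOT

A 6-joint arm with a two-finger parallel gripper is mounted at the origin on the work surface. World frame = base frame: x ahead of the robot, y to its left, z up, the work surface at z = 0. Lengths are in mm, angles in rad, forces in N, time in s.
With the tool pointing down it reaches from about 275 to 1000 mm from the base axis. Payload 8.4 kg.
Tool frame: the origin (TCP) lies midway between the tips of the shut fingers; the grasp point (between the pads) lies 19 mm behind it; y points along the fingers, z is the direction in which the jaws open and shut, and the axes are right-handed (so a half turn about y gives the same grasp; the last joint's range is limited). The gripper opens to 85 mm and grips with 20 to 120 N. Pads are 22 mm wide; open, the fingers measure 114 mm over their backs; the gripper's body (76 mm by 85 mm) begins 54 mm behind the grasp point. The pads swing forward as they close: fully open they stand 13 mm farther back than shut.
Start: joints at [1.322, 0.353, 1.633, -0, 1.155, -0.002], TCP at [152.687, 606.065, 231.281] pointing down, gripper open.
Joint ranges: [-2.63, 2.63], [-0.92, 2.1], [0.06, 2.66], [-1.3, 4.44], [0, 2.69], [-3.02, 3.02]. Speed limits (rad/s): [2.22, 2.22, 2.79, 3.14, 3.14, 3.14].

INTERFACE

Orientations are given as [roll, pitch, yaw] about the fixed x, y, z axes, in that order (R = Rz(yaw) Ry(pitch) Rx(roll)).
In Python, from rig import r gives the robot as it stands. The module is installed in compiled form; this text tells all that it offers.
- The arm moves only by the tool apply_moves, never from a script. Its argument "plan" is text: rows parted by semicolons, each of 7 numbers parted by spaces: the shift along the tool's x, y, z in cm, then the turn, a rotation vector about the tool's x, y, z in degrees, then the closure, from 0 (fully open) to 1 (shut). A call has 1 to 20 rows; each row shifts and turns the pose as measured when the row begins, along the tool's axes as they then stand; what a row does not reach is not made up. A row lasts 1/10 s, in which the tool goes at most 50 mm and 8.59 degrees, less where a joint would pass 70% of its speed; a pose out of reach is approached as far as the arm can. A call is refused whole if a number of a shift passes 5 or a number of a turn 8.59, either way. A call with a gripper value outside its range is refused whole. The fingers move at their own pace and stop on an object; "squeeze" is the grip in N (left out, the last holds). Time passes only in rows, so rows that do not move let the fingers close. It gives the time, the measured TCP pose, the force and the opening at its end, in the units of the state.
- r.sense(): the state, without advancing time (a new reading comes with each control period).
- r.grab_frame(name): name is "scene" or "side" or "wrist"; returns the picture (400x640x3 uint8, blue, green, red); there is no depth.
- r.get_calibration(name): a dict with "vertical_fov" (degrees; the focal length in pixels is half the picture's height over the tangent of half this angle, whatever the lens; pixels are square), "cx", "cy" (the principal point, pixels), "R" (3x3) and "t" (3): a world point X has camera coordinates R X + t; the wrist camera has in their place "hand_eye" (4x4, takes a point from camera to tool coordinates, whose origin is the TCP and whose axes are the tool frame's). Camera axes: x right, y down, z forward; pixel columns grow to the right and rows downward; lengths in mm; the calibration is good to about 2 mm. A picture is of the moment at which its call begins: read the wrist's pose just before it. get_calibration takes no time and is no camera call.
- r.sign_off(): hands the job in, once; it reports no verdict.
The state is a dict: "clock": time; "qpos": joint angles; "qvel": joint speeds; "joint_efforts": joint torques, N m; "eef_pos": TCP position; "tcp_rot": TCP orientation; "contact_force": force on the tool from outside, world axes, zero at the start; "wrist_torque": the same for the moment, N m; "opening": opening from 0.0 (shut) to 1.0 (fully open).
Only numpy, scipy, OpenCV 4.12 (cv2) and the standard library are available. Lean on these libraries where they do the work, as an engineer would, in place of code of your own. Each camera call takes 0.05 s, during which the arm holds its last target. There are 200 camera calls.

TASK

The longer of the two slim cartons lies down between the fences of the sorting tray, where it cannot be gripped: press lightly on its top and slide it out over the tray's open front edge until about 6 cm stands free, then pinch that end by its sides, lift the carton off and lay it flat on the middle of the parcel scale's pan, and let go. The contents are fragile and the scale is delicate: never press the carton hard onto the tray or the pan, and never let it tip or drop. Leave the shorter carton, the tape roll and the cup where they are.

Things in the scene. Friction and masses are not known exactly. Their poses are not given: they have to be found in the camera images.
- carton: the longer slim two-piece carton (telescoping lid), stiff, 160 x 60 mm, 16 to 22 mm high overall: its lid is jammed at an unknown height; 0.16 to 0.26 kg. Origin: centre of its underside; x along its length, away from the robot. Starts flat in one lane, front end 2 to 10 mm inside the front edge. A press of 6 to 10 N lets pads drag it; over 20 N on deck or pan harms it
- carton_front (a point): the middle of the carton's front end (nearer the robot), 80 mm from the carton's centre, 8 mm above its underside. To slide it, press behind the carton's middle: pressing on what is past the edge tips it. The lid's sides, which can be pinched, reach from 2 to 8 mm above the underside up to the top
- short_carton: bystander in the other lane: the same kind of carton but 115 x 60 x 19 mm, 0.18 kg, loose; origin at the centre of its underside
- tray: fixed sorting tray 185 mm deep (x) x 160 mm wide (y), deck 60 mm above the bench; two lanes 68 mm wide, centrelines at y = +38 and -38 mm, between three fences 8 mm thick along x and a back stop 10 mm thick at +x, all 22 mm tall (82 mm up), so the cartons' tops lie flush or a little lower. The front (-x, towards the robot) is open. Origin at the centre of its underside
- tray_edge (a point): the middle of the tray's open front edge at deck height, 92.5 mm from the tray's origin towards -x; its axes are the tray's, so x points along the lanes into the tray
- scale: fixed parcel scale: grey base 205 x 150 x 35 mm reaching 130 mm from the origin towards -x (flat display and keys there) and 75 mm towards +x; above it a steel pan 125 mm (x) x 135 mm (y), its rigid top 55 mm above the bench. Origin on the bench below the pan's centre
- pan (a point): the centre of the top of the scale's pan; axes are the scale's. The carton is longer than the pan, so its ends overhang the pan
- tape_roll: bystander: a roll of clear tape lying flat, 100 mm across, 48 mm high, loose; origin at the centre of its underside
- marker_cup: bystander: an empty black cup, 76 mm across, 95 mm high, loose; origin at the centre of its underside
- deck: the tray's rigid white deck board that the cartons lie and slide on, 185 x 160 x 12 mm; origin at the centre of its underside, its top 60 mm above the bench
Things that resemble listed ones, but are neither listed nor needed, are in the scene too. What is shaped like the tray but turquoise or yellow is not meant.

How it is judged:
By the outcome, as a careful person would: the job done as asked, in the order asked, and still so for the second after the job is handed in, with the robot touching nothing.
It also fails if it takes over 59 s, if anything falls off the work surface, if the arm or the gripper's body presses on something with over 40 N, if the wrist force passes 120 N, or if a joint passes its speed limit or range.

## Working session

There is one attempt and no reset: what is moved stays moved. The work goes in short steps, Python scripts to look and compute and a tool call to move; the robot and the scene stay as the last step left them, time stands still between calls to the robot, and variables do not carry over. Pictures are saved under pics/ and viewed, about 8 in all and at most 12, crops included, and the job is handed in when it is done.

Besides the shell and the picture viewer there is one more tool, called after "Call:" as a command line: name --argument value ..., lists and objects as JSON in quotes. apply_moves: Moves the arm, as the interface text tells. Its arguments: {"type":"object","properties":{"plan":{"type":"string"},"squeeze":{"type":"number"}},"required":["plan"]}

```bash
mkdir -p pics
cat > h.py <<'E'
import numpy as np, cv2
from rig import r
def cal(n):
    c=r.get_calibration(n); f=200/np.tan(np.radians(c["vertical_fov"])/2); return c,f
def pix(n,X):
    c,f=cal(n); p=np.array(c["R"])@np.array(X,float)+np.array(c["t"]).ravel(); return (c["cx"]+f*p[0]/p[2], c["cy"]+f*p[1]/p[2])
def at(n,u,v,z):
    c,f=cal(n); R=np.array(c["R"]); t=np.array(c["t"]).ravel()
    o=-R.T@t; d=R.T@np.array([(u-c["cx"])/f,(v-c["cy"])/f,1]); return o+d*(z-o[2])/d[2]
E
python3 - <<'E'
from h import *
s=r.sense(); print(s)
a=r.grab_frame("scene"); b=r.grab_frame("side")
cv2.imwrite("pics/scene.png",a); cv2.imwrite("pics/side.png",b); cv2.imwrite("pics/w0.png",r.grab_frame("wrist"))
print(r.get_calibration("scene"),r.get_calibration("side"),r.get_calibration("wrist"))
E
```

```text
{'clock': 0.0, 'qpos': array([ 1.32156506e+00,  3.53666479e-01,  1.63413402e+00,  2.25123334e-06,
        1.15518701e+00, -2.39361017e-03]), 'qvel': array([-0.00029264,  0.00027176,  0.00011234,  0.00126846,  0.00054037,
        0.00189857]), 'joint_efforts': array([-3.22758551e-04, -6.05263138e+01, -3.42056966e+01, -1.47295386e-04,
        9.35414282e-03,  4.38591158e-06]), 'eef_pos': array([152.59049727, 605.59914432, 230.55027568]), 'tcp_rot': array([-1.57219118e+00,  5.39705843e-06, -2.46838572e-01]), 'contact_force': array([ 0.2586145 ,  0.44962218, -0.05953477]), 'wrist_torque': array([ 0.03536077,  0.02009813, -0.01694174]), 'opening': 1.0012087230691302}
{'vertical_fov': 50.667658620466675, 'cx': 322.5060438255795, 'cy': 200.8106718492813, 'R': array([[-0.47666809,  0.87907492,  0.00384944],
       [ 0.56958183,  0.31217859, -0.76034273],
       [-0.66959994, -0.36023855, -0.64951067]]), 't': array([ 261.40902304, -218.41481411, 1336.85753356])} {'vertical_fov': 45.45785449755762, 'cx': 312.63862922582996, 'cy': 205.68511444020422, 'R': array([[ 0.91680793, -0.39928771,  0.00570453],
       [-0.2120288 , -0.49884708, -0.84035432],
       [ 0.33838884,  0.76923398, -0.54200745]]), 't': array([-496.59903169,  166.34532017,  900.73288456])} {'vertical_fov': 60.46501209293299, 'cx': 321.5484940828805, 'cy': 198.57429043669822, 'hand_eye': array([[-1.00976275e-04,  9.47472449e-01,  3.19837377e-01,
        -8.13692465e+01],
       [-6.98155726e-04, -3.19837367e-01,  9.47472201e-01,
        -1.42763114e+02],
       [ 9.99999751e-01, -1.27624082e-04,  6.93779301e-04,
         1.90287352e-01],
       [ 0.00000000e+00,  0.00000000e+00,  0.00000000e+00,
         1.00000000e+00]])}
```

View pics/scene.png

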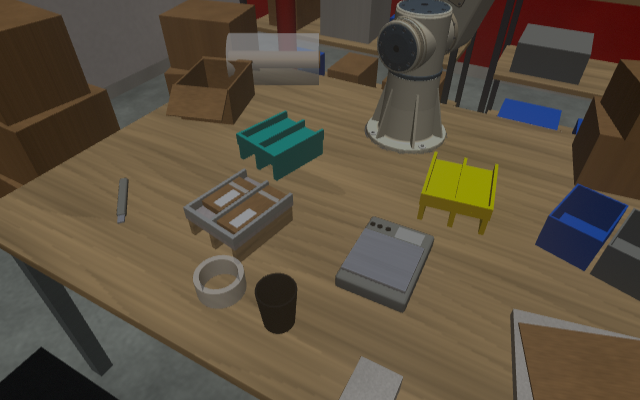

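View pics/side.png

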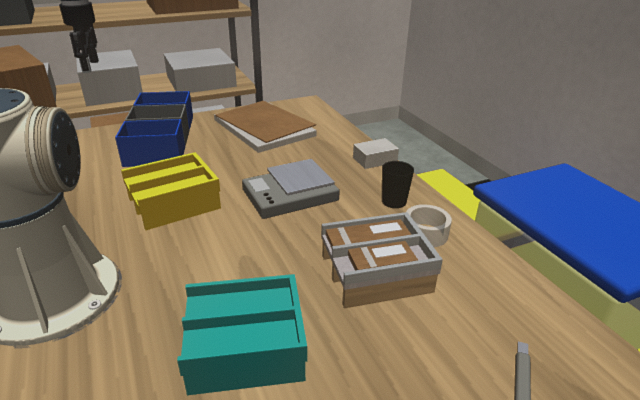

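The scene view shows the white tray at about (238,210), with a turquoise decoy at (280,143), a yellow decoy at (460,190), and the scale at (385,262). In the side view the tray is at about (383,255) and the scale at (290,187). I'll crop closer next.

Run:
```python
from h import *
a=cv2.imread("pics/scene.png"); b=cv2.imread("pics/side.png")
ca=cv2.resize(a[160:260,175:305],None,fx=5,fy=5,interpolation=cv2.INTER_CUBIC)
ca=cv2.convertScaleAbs(ca,alpha=1.5)
cb=cv2.resize(b[205:310,315:450],None,fx=5,fy=5,interpolation=cv2.INTER_CUBIC)
cc=cv2.resize(b[150:220,235:345],None,fx=5,fy=5,interpolation=cv2.INTER_CUBIC)
cv2.imwrite("pics/ca.png",ca);cv2.imwrite("pics/cb.png",cb);cv2.imwrite("pics/cc.png",cc)
```

```text
(no output)
```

View pics/cb.png

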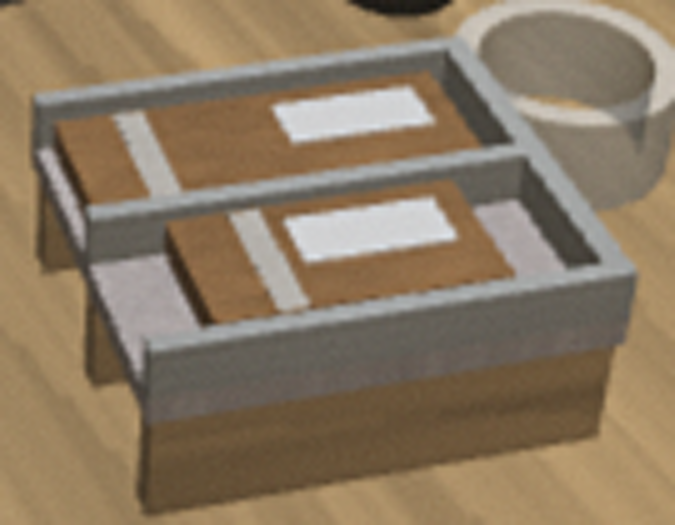

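View pics/cc.png

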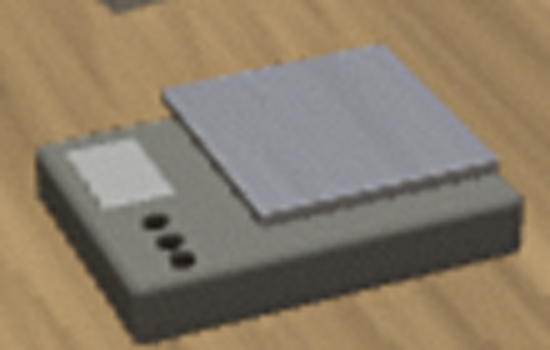

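View pics/ca.png

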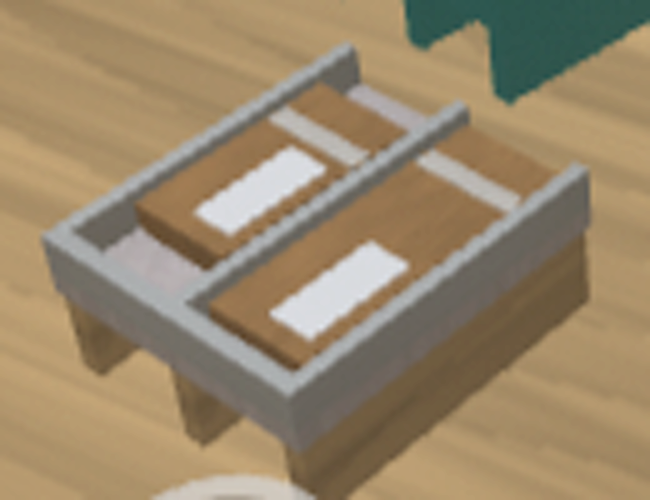

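The candidates in the side view are the far lane of the white tray at (365,233), where the carton nearly fills the lane, and the near lane at (382,257), which holds the visibly shorter one. The turquoise and yellow trays are empty decoys. The longer carton is the far one, so now I'll compute positions.

Run:
```python
from h import *
from scipy.optimize import least_squares
np.set_printoptions(precision=1,suppress=True)
S=lambda u,v:(315+u/5-.4,205+v/5-.4); A=lambda u,v:(175+u/5-.4,160+v/5-.4); P=lambda u,v:(235+u/5-.4,150+v/5-.4)
def fit(obs,g):
    def res(p):
        c,s=np.cos(p[2]),np.sin(p[2]); o=[]
        for cam,uv,l in obs:
            o+=list(np.subtract(pix(cam,[p[0]+c*l[0]-s*l[1],p[1]+s*l[0]+c*l[1],l[2]]),uv))
        return o
    q=least_squares(res,g,x_scale=[10,10,.1]); print(q.x[:2],q.x[2],"rms",np.sqrt(np.mean(q.fun**2)),q.fun); return q.x
for n,uv in [("side",S(40,97)),("side",S(455,42)),("side",S(635,270)),("side",S(148,345)),("scene",A(45,237)),("scene",A(293,380)),("scene",A(588,168)),("scene",A(350,45))]: print(n,at(n,*uv,82))
m=at("side",*S(315,190),82)
t=fit([("side",S(38,97),(-92.5,80,82)),("side",S(455,40),(92.5,80,82)),("side",S(635,270),(92.5,-80,82)),("side",S(146,345),(-92.5,-80,82)),
("scene",A(43,237),(92.5,-80,82)),("scene",A(291,385),(92.5,80,82)),("scene",A(588,168),(-92.5,80,82)),("scene",A(350,43),(-92.5,-80,82))],[m[0],m[1],0])
m=at("side",*P(330,130),55)
sc=fit([("side",P(162,92),(-62.5,67.5,55)),("side",P(385,44),(62.5,67.5,55)),("side",P(498,163),(62.5,-67.5,55)),("side",P(262,217),(-62.5,-67.5,55))],[m[0],m[1],0])
print("cup",at("scene",277,325,0),"roll",at("scene",220,285,24), at("side",428,222,24))
c,s=np.cos(t[2]),np.sin(t[2]); R=np.array([[c,-s],[s,c]])
for n,uv in [("front+y",S(55,120)),("front-y",S(88,205)),("back+y",S(435,75))]:
    print(n,R.T@(at("side",*uv,79)[:2]-t[:2]))
for n,uv in [("back-y",A(208,300)),("back+y",A(300,355)),("stripe",A(420,155))]:
    print(n,R.T@(at("scene",*uv,79)[:2]-t[:2]))
```

```text
side [519.7 -99.1  82. ]
side [ 694.8 -130.4   82. ]
side [ 673.  -283.2   82. ]
side [ 491.9 -250.5   82. ]
scene [ 672.2 -283.2   82. ]
scene [ 690.8 -132.    82. ]
scene [515.6 -97.6  82. ]
scene [ 490.6 -251.1   82. ]
[ 594.1 -190.4] -0.16993280474355854 rms 0.9054900513736743 [-1.8 -0.5  0.8 -0.8 -0.   0.7 -0.1  1.5 -0.1 -0.4 -0.1  2.2  0.4  0.4
 -0.6 -0.2]
[572.7 150.8] 0.018817430361302043 rms 0.2857897792617852 [-0.3 -0.2 -0.   0.2  0.6 -0.1 -0.3  0.1]
cup [782.2  28.4   0. ] roll [ 772.2 -111.8   24. ] [ 774.8 -109.3   24. ]
front+y [-85.8  64.8]
front-y [-88.    8.7]
back+y [73.6 59.5]
back-y [73.3  6.8]
back+y [71.8 62.8]
stripe [-54.1   8.1]
```

Call:
apply_moves --plan "3.4 0 -3.3 0 0 0 1;3.4 0 -3.3 0 0 0 1;3.4 0 -3.3 0 0 0 1;3.4 0 -3.3 0 0 0 1;3.4 0 -3.3 0 0 0 1;3.4 0 -3.3 0 0 0 1;3.4 0 -3.3 0 0 0 1;3.4 0 -3.3 0 0 0 1;3.4 0 -3.3 0 0 0 1;3.4 0 -3.3 0 0 0 1;3.4 0 -3.3 0 0 0 1;3.4 0 -3.3 0 0 0 1;3.4 0 -3.3 0 0 0 1;3.4 0 -3.3 0 0 0 1;3.4 0 -3.3 0 0 0 1;3.4 0 -3.3 0 0 0 1;3.4 0 -3.3 0 0 0 1;3.4 0 -3.3 0 0 0 1"

```text
clock: 1.95
eef_pos: [614.1, -144.0, 228.7]
tcp_rot: [-1.569, -0.001, -0.239]
contact_force: [0.7, 0.1, 0.4]
opening: -0.0
```

Call:
apply_moves --plan "0.6 1 -0.6 0 -4 0 1;0.6 1 -0.6 0 0 0 1;0 0 0 0 0 0 1;0 0 0 0 0 0 1"

```text
clock: 2.35
eef_pos: [625.4, -164.2, 206.2]
tcp_rot: [-1.57, -0.0, -0.176]
contact_force: [-0.1, 0.4, 0.6]
opening: -0.0
```

```bash
cat >> h.py <<'E'
from scipy.spatial.transform import Rotation as Ro
def wp(s): 
    H=np.array(r.get_calibration("wrist")["hand_eye"]); T=np.eye(4); T[:3,:3]=Ro.from_euler("xyz",s["tcp_rot"]).as_matrix(); T[:3,3]=s["eef_pos"]; return T@H
def wat(M,u,v,z):
    c,f=cal("wrist"); d=M[:3,:3]@np.array([(u-c["cx"])/f,(v-c["cy"])/f,1]); o=M[:3,3]; return o+d*(z-o[2])/d[2]
E
python3 - <<'E'
from h import *
s=r.sense(); M=wp(s); np.save("M1.npy",M); cv2.imwrite("pics/w1.png",cv2.convertScaleAbs(r.grab_frame("wrist"),alpha=1.4))
print(s["eef_pos"],s["tcp_rot"],s["contact_force"])
E
```

```text
[ 625.40719612 -164.20030322  206.17595482] [-1.56992180e+00 -2.71172299e-04 -1.75726828e-01] [-0.07203538  0.35889922  0.6121003 ]
```

View pics/w1.png

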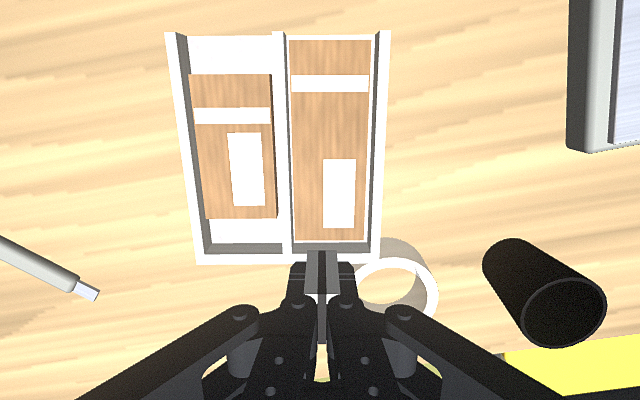

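The wrist view shows the long carton in the right (+y) lane, with its front end at row 40, back end at row 241, and columns 290–370. The short one is in the left lane, rows 74–218.

Run:
```python
from h import *
np.set_printoptions(precision=1,suppress=True)
M=np.load("M1.npy"); 
for n,u,v,z in [("fence FL",167,33,82),("fence FR",390,31,82),("fence BL",197,264,82),("fence BR",379,262,82),("c FL",290.5,40,79),("c FR",370,40,79),("c BL",292.5,241,79),("c BR",365,240,79)]:
    p=wat(M,u,v,z)[:2]; th=-.1757; q=p-[594.1,-190.4]
    print(n,p,"tray:",np.cos(-.17)*q[0]+np.sin(-.17)*q[1], -np.sin(-.17)*q[0]+np.cos(-.17)*q[1])
```

```text
fence FL [ 493.6 -251.1] tray: -88.73230904033512 -76.83493914655472
fence FR [519.8 -96. ] tray: -89.15745794194906 80.44476691609731
fence BL [ 674.6 -283.4] tray: 95.1161943646391 -78.06681443219045
fence BR [ 700.7 -126. ] tray: 94.17721373483481 81.48533563533906
c FL [ 512.9 -166.4] tray: -84.07264616046784 9.876760798382657
c FR [ 522.9 -110.2] tray: -83.76102738595769 66.96687068295236
c BL [ 668.9 -197. ] tray: 74.8789664101942 6.111153982956769
c BR [ 679.  -135.1] tray: 74.32547349007686 68.89437836153589
```

Call:
apply_moves --plan "0 3 0.7 0 -0.3 0 1;0 3 0 0 0 0 1;0 2.5 0 0 0 0 1;0 1.5 0 0 0 0 1;0 0 0 0 0 0 1" --squeeze 60

```text
clock: 2.9
eef_pos: [627.6, -152.0, 107.9]
tcp_rot: [-1.57, -0.006, -0.168]
contact_force: [-0.4, 0.8, 0.8]
opening: -0.0
```

Call:
apply_moves --plan "0 0 0 0 0 0 1;0 0 0 0 0 0 1;0 0 0 0 0 0 1"

```text
clock: 3.2
eef_pos: [629.2, -151.5, 111.1]
tcp_rot: [-1.57, -0.01, -0.168]
contact_force: [0.7, 0.4, 0.6]
opening: 0.005
```

Call:
apply_moves --plan "-0.2 0.8 -0.5 0 0 0.5 1;0 0.6 0 0 0 0 1;0 0.3 0 0 0 0 1;0 0 0 0 0 0 1"

```text
clock: 3.6
eef_pos: [627.3, -157.2, 94.6]
tcp_rot: [-1.57, -0.003, -0.168]
contact_force: [0.9, -0.0, -0.5]
opening: 0.001
```

Call:
apply_moves --plan "0 0 0 0 0 0 1;0 0 0 0 0 0 1"

```text
clock: 3.8
eef_pos: [627.1, -157.3, 94.3]
tcp_rot: [-1.57, -0.003, -0.168]
contact_force: [-0.1, 0.3, -0.2]
opening: -0.004
```

Call:
apply_moves --plan "0 0.5 0 0 0 0 1;0 0.4 0 0 0 0 1;0 0.15 0 0 0 0 1;0 0.1 0 0 0 0 1"

```text
clock: 4.2
eef_pos: [627.3, -157.2, 82.0]
tcp_rot: [-1.57, -0.003, -0.168]
contact_force: [-0.3, 0.4, -0.1]
opening: 0.003
```

Call:
apply_moves --plan "0 0.1 0 0 0 0 1;0 0 0 0 0 0 1"

```text
clock: 4.4
eef_pos: [627.2, -157.1, 80.7]
tcp_rot: [-1.57, -0.003, -0.168]
contact_force: [0.1, -0.6, -0.5]
opening: -0.002
```

Call:
apply_moves --plan "0 0.05 0 0 0 0 1;0 0.05 0 0 0 0 1"

```text
clock: 4.6
eef_pos: [627.4, -157.1, 79.8]
tcp_rot: [-1.57, -0.003, -0.168]
contact_force: [-0.1, 0.0, 0.1]
opening: 0.002
```

Call:
apply_moves --plan "0 0.05 0 0 0 0 1;0 0.05 0 0 0 0 1"

```text
clock: 4.8
eef_pos: [627.5, -157.1, 78.9]
tcp_rot: [-1.57, -0.003, -0.168]
contact_force: [-0.1, -0.1, 0.1]
opening: 0.004
```

Call:
apply_moves --plan "0 0.05 0 0 0 0 1;0 0.05 0 0 0 0 1"

```text
clock: 5.0
eef_pos: [627.5, -157.1, 77.9]
tcp_rot: [-1.57, -0.004, -0.168]
contact_force: [1.2, 0.2, -0.7]
opening: 0.002
```

Call:
apply_moves --plan "0 0.05 0 0 0 0 1"

```text
clock: 5.1
eef_pos: [627.5, -157.2, 77.3]
tcp_rot: [-1.57, -0.004, -0.168]
contact_force: [-0.3, -0.2, -0.5]
opening: 0.003
```

Call:
apply_moves --plan "0 0.04 0 0 0 0 1"

```text
clock: 5.2
eef_pos: [627.5, -157.1, 76.9]
tcp_rot: [-1.57, -0.004, -0.168]
contact_force: [0.3, -0.5, -0.3]
opening: -0.002
```

Call:
apply_moves --plan "0 0.05 0 0 0 0 1"

```text
clock: 5.3
eef_pos: [627.5, -157.2, 76.3]
tcp_rot: [-1.57, -0.003, -0.168]
contact_force: [-0.2, -0.2, 0.1]
opening: -0.001
```

Call:
apply_moves --plan "0 0.04 0 0 0 0 1"

```text
clock: 5.4
eef_pos: [627.6, -157.2, 76.2]
tcp_rot: [-1.57, -0.004, -0.168]
contact_force: [-2.0, -0.5, 6.6]
opening: -0.003
```

Call:
apply_moves --plan "0 0.04 0 0 0 0 1"

```text
clock: 5.5
eef_pos: [627.7, -157.2, 76.2]
tcp_rot: [-1.57, -0.004, -0.168]
contact_force: [-1.3, 0.7, 5.3]
opening: -0.002
```

Call:
apply_moves --plan "0 0.05 0 0 0 0 1;-0.2 0.05 0 0 0 0 1"

```text
clock: 5.7
eef_pos: [626.6, -157.0, 76.3]
tcp_rot: [-1.57, -0.006, -0.168]
contact_force: [1.5, 0.9, 3.7]
opening: 0.0
```

Call:
apply_moves --plan "-0.3 0.05 0 0 0 0 1;-0.3 0.05 0 0 0 0 1"

```text
clock: 5.9
eef_pos: [622.0, -156.4, 76.3]
tcp_rot: [-1.571, -0.009, -0.168]
contact_force: [1.5, 0.7, 6.0]
opening: -0.003
```

Call:
apply_moves --plan "-0.4 0.06 0 0 0 0.2 1;-0.4 0.06 0 0 0 0.2 1;-0.4 0.06 0 0 0 0.2 1"

```text
clock: 6.2
eef_pos: [611.9, -154.9, 76.2]
tcp_rot: [-1.571, -0.004, -0.168]
contact_force: [2.4, -0.3, 5.8]
opening: 0.003
```

Run:
```python
from h import *
s=r.sense(); M=wp(s); np.save("M2.npy",M)
f=r.grab_frame("wrist"); g=r.grab_frame("side"); s2=r.sense(); print(s2["contact_force"],s2["eef_pos"])
g=cv2.resize(g[205:310,315:450],(400,311),interpolation=cv2.INTER_CUBIC); f=cv2.resize(f,(400,250))
cv2.imwrite("pics/w2.png",np.vstack([f,g]))
```

```text
[-0.01242645 -0.13180251  6.96776657] [ 611.3922401  -154.76821695   76.19546339]
```

View pics/w2.png

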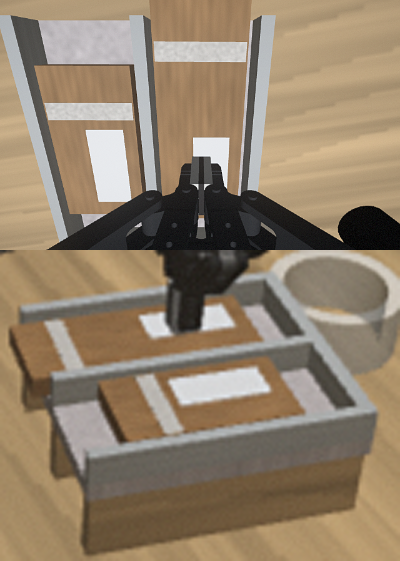

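The carton follows without slipping: its front end now stands about 10 mm past the edge, and the fingertip is still on the label behind its middle.

Call:
apply_moves --plan "-0.4 0.06 0 0 0 0.1 1;-0.5 0.06 0 0 0 0.2 1;-0.5 0.06 0 0 0 0.2 1;-0.5 0.06 0 0 0 0.2 1"

```text
clock: 6.7
eef_pos: [595.1, -152.3, 76.2]
tcp_rot: [-1.572, 0.001, -0.168]
contact_force: [1.5, 1.2, 5.2]
opening: -0.0
```

Call:
apply_moves --plan "-0.5 0.06 0 0 0 0.2 1;-0.5 0.06 0 0 0 0.2 1;-0.5 0.06 0 0 0 0.2 1"

```text
clock: 7.0
eef_pos: [581.8, -150.2, 76.2]
tcp_rot: [-1.572, 0.006, -0.168]
contact_force: [1.4, -0.5, 5.4]
opening: -0.0
```

Call:
apply_moves --plan "-0.5 0.06 0 0 0 -0.1 1;-0.5 0.06 0 0 0 -0.1 1;-0.5 0.06 0 0 0 0 1;-0.3 0.05 0 0 0 0 1"

```text
clock: 7.4
eef_pos: [566.0, -147.8, 76.2]
tcp_rot: [-1.573, -0.005, -0.168]
contact_force: [0.9, -0.5, 4.0]
opening: -0.001
```

Run:
```python
from h import *
s=r.sense(); M=wp(s); np.save("M3.npy",M)
f=r.grab_frame("wrist"); g=r.grab_frame("side"); s2=r.sense(); print(s2["contact_force"],s2["eef_pos"])
cv2.imwrite("pics/w3side.png",g); cv2.imwrite("pics/w3.png",f)
g=cv2.resize(g[205:310,300:450],(640,448),interpolation=cv2.INTER_CUBIC)
cv2.imwrite("pics/v3.png",g)
```

```text
[0.0108754  0.53069798 6.52972625] [ 565.60612102 -147.72151877   76.19764434]
```

View pics/v3.png

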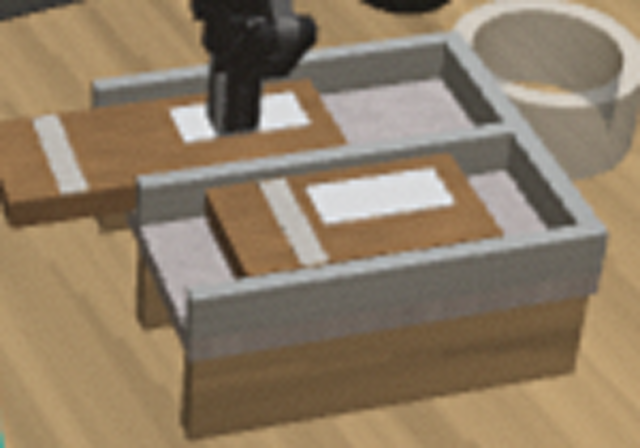

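Run:
```python
from h import *
np.set_printoptions(precision=1,suppress=True)
c,s=np.cos(-.17),np.sin(-.17)
for n,u,v in [("front-y",5,200),("back-y",347,140),("back+y",312,82)]:
    p=at("side",300+u/4.267-.4,205+v/4.267-.4,76.2); q=p[:2]-[594.1,-190.4]; print(n,p,c*q[0]+s*q[1],-s*q[0]+c*q[1])
```

```text
front-y [ 448.7 -156.8   76.2] -148.95024679800846 8.472692861439956
back-y [ 608.8 -177.4   76.2] 12.324707088922784 15.280238779961566
back+y [ 617.  -130.8   76.2] 12.509754231105676 62.592079342397206
```

Protrusion is about 56 mm by both measures, so I'll slide 3–4 mm more, then lift.

Call:
apply_moves --plan "-0.3 0.06 0 0 0 0 1;-0.3 0.05 0 0 0 0 1"

```text
clock: 7.7
eef_pos: [561.0, -147.1, 76.2]
tcp_rot: [-1.573, -0.008, -0.168]
contact_force: [1.9, 0.6, 4.4]
opening: -0.002
```

Call:
apply_moves --plan "0 -0.1 0 0 0 0 1;0 -0.5 0 0 0 0 1;0 -2 0 0 0 0 1;0 -4 0 0 0 0 0.5;0 -4 0 0 0 0 0;0 -2 0 0 0 0 0;0 0 0 0 0 0 0"

```text
clock: 8.4
eef_pos: [555.6, -145.6, 204.6]
tcp_rot: [-1.572, 0.002, -0.168]
contact_force: [0.4, 0.4, 0.1]
opening: 0.681
```

Call:
apply_moves --plan "-3.5 0 0 0 0 0 0;-3.5 0 0 0 0 0 0;-0.4 0 0 0 0 0 0;0 0 0 0 0 0 0;0 0 0 0 0 0 0"

```text
clock: 8.9
eef_pos: [479.4, -132.4, 202.1]
tcp_rot: [-1.572, 0.006, -0.168]
contact_force: [0.3, 0.3, 0.6]
opening: 0.999
```

Run:
```python
from h import *
s=r.sense(); M=wp(s); np.save("M4.npy",M); print(s["eef_pos"],s["tcp_rot"],s["opening"])
f=r.grab_frame("wrist"); cv2.imwrite("pics/w4.png",f)
```

```text
[ 479.43835618 -132.3999694   202.09110835] [-1.57181324  0.00556026 -0.16824937] 0.9992055617288736
```

View pics/w4.png

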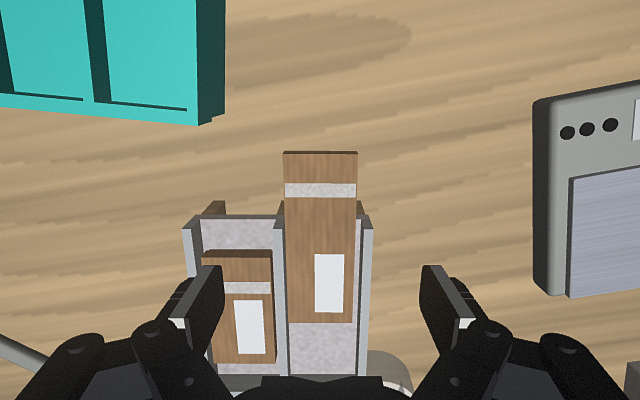

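The wrist view shows the carton's front end at row 152 (columns 283–358) and its back end at row 322 (columns 288–352), straight in the lane. The scale pan starts at about (570,180).

Run:
```python
from h import *
np.set_printoptions(precision=1,suppress=True)
M=np.load("M4.npy"); c,s=np.cos(-.17),np.sin(-.17)
def T(p): q=p[:2]-[596.8,-189.3]; return np.array([c*q[0]+s*q[1],-s*q[0]+c*q[1]])
for n,u,v,z in [("FL",283,152,76.2),("FR",358,152,76.2),("BL",288,323,76.2),("BR",351.5,322,76.2),("fenceR",368.5,216,82),("panTL",569,179,55),("panBL",571,297,55)]:
    p=wat(M,u,v,z); print(n,p,T(p))
H=M@np.linalg.inv(np.array(r.get_calibration("wrist")["hand_eye"]))
F=(wat(M,283,152,76.2)+wat(M,358,152,76.2))/2; B=(wat(M,288,323,76.2)+wat(M,351.5,322,76.2))/2
print("front mid",F,"back mid",B,"yaw",np.arctan2(*(B-F)[1::-1]))
g=F+(B-F)/np.linalg.norm(B-F)*32; print("grasp",g, "tool shift cm",H[:3,:3].T@(g-H[:3,3])/10)
```

```text
FL [ 444.6 -157.2   76.2] [-155.4    5.9]
FR [454.6 -98.8  76.2] [-155.5   65.2]
BL [ 604.1 -185.3   76.2] [6.5 5.1]
BR [ 612.9 -126.4   76.2] [ 5.2 64.7]
fenceR [507.4 -97.8  82. ] [-103.6   75. ]
panTL [513.3  81.5  55. ] [-128.1  252.8]
panBL [636.6  90.2  55. ] [ -8.  282.2]
front mid [ 449.6 -128.    76.2] back mid [ 608.5 -155.8   76.2] yaw -0.17356854783518746
grasp [ 481.1 -133.5   76.2] tool shift cm [ 0.3 12.6 -0.1]
```

Call:
apply_moves --plan "0.1 3 -0.1 0 0.2 -0.3 0;0 3.5 0 0 0 0 0;0 3 0 0 0 0 0;0 2 0 0 0 0 0;0 1 0 0 0 0 0;0 0 0 0 0 0 0;0 0 0 0 0 0 0" --squeeze 70

```text
clock: 9.65
eef_pos: [488.5, -135.5, 72.6]
tcp_rot: [-1.572, -0.005, -0.171]
contact_force: [-0.0, -0.5, 0.2]
opening: 1.002
```

Call:
apply_moves --plan "-0.6 0.5 0.1 0 0.1 0.3 0;-0.1 0.5 0 0 0 0 0;0 0.2 0 0 0 0 0;0 0 0 0 0 0 0;0 0 0 0 0 0 0"

```text
clock: 10.15
eef_pos: [483.6, -133.7, 62.6]
tcp_rot: [-1.573, -0.005, -0.173]
contact_force: [-0.1, 0.1, 0.2]
opening: 1.004
```

Call:
apply_moves --plan "-0.1 0.3 0 0 0 0.3 0;0 0.1 0 0 0 0 0;0 0 0 0 0 0 0"

```text
clock: 10.45
eef_pos: [482.9, -133.7, 58.7]
tcp_rot: [-1.573, -0.0, -0.173]
contact_force: [-0.3, -0.4, -0.3]
opening: 1.002
```

Call:
apply_moves --plan "0 0 0 0 0 0 0.15;0 0 0 0 0 0 0.2;0 0 0 0 0 0 0.25;0 0 0 0 0 0 0.25"

```text
clock: 10.85
eef_pos: [482.9, -133.7, 58.7]
tcp_rot: [-1.573, -0.0, -0.173]
contact_force: [-0.9, 0.0, 0.2]
opening: 0.756
```

Run:
```python
from h import *
g=r.grab_frame("side"); cv2.imwrite("pics/s5.png",g); print(r.sense()["opening"])
cv2.imwrite("pics/v5.png",cv2.resize(g[190:300,260:420],(800,550),interpolation=cv2.INTER_CUBIC))
```

```text
0.7527642380051717
```

View pics/v5.png

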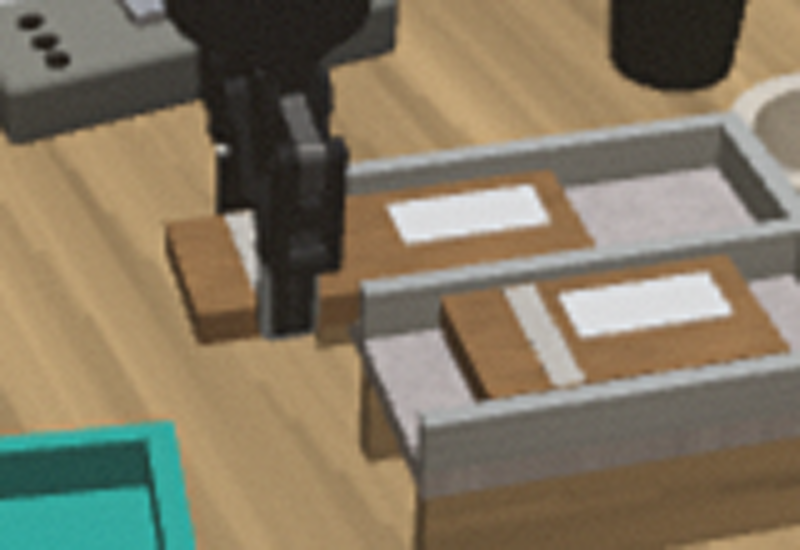

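Call:
apply_moves --plan "0 0 0 0 0 0 0.3;0 0 0 0 0 0 0.4;0 0 0 0 0 0 0.5;0 0 0 0 0 0 0.6;0 0 0 0 0 0 0.6"

```text
clock: 11.4
eef_pos: [483.1, -133.7, 59.4]
tcp_rot: [-1.573, -0.001, -0.173]
contact_force: [-0.5, -0.1, 0.2]
opening: 0.682
```

Call:
apply_moves --plan "0 0 0 0 0 0 0.6;0 -0.1 0 0 0 0 0.6;0 -0.2 0 0 0 0 0.6;0 0 0 0 0 0 0.6"

```text
clock: 11.8
eef_pos: [482.5, -133.6, 62.0]
tcp_rot: [-1.573, 0.001, -0.173]
contact_force: [1.4, -0.3, -2.1]
opening: 0.677
```

Call:
apply_moves --plan "0 -0.4 0 0 0 0 1;0 -0.8 0 0 0 0 1;0 -0.8 0 0 0 0 1;0 0 0 0 0 0 1"

```text
clock: 12.2
eef_pos: [482.3, -133.5, 83.7]
tcp_rot: [-1.573, 0.001, -0.173]
contact_force: [0.7, -0.1, -2.1]
opening: 0.68
```

Run:
```python
from h import *
g=r.grab_frame("side"); s=r.sense(); print(s["contact_force"],s["wrist_torque"],s["eef_pos"])
cv2.imwrite("pics/v6.png",cv2.resize(g[160:300,240:440],(800,560),interpolation=cv2.INTER_CUBIC))
```

```text
[ 1.15724185 -0.29886572 -1.73984396] [0.03893471 0.11638231 0.02406108] [ 482.15547786 -133.40986889   83.31120019]
```

View pics/v6.png

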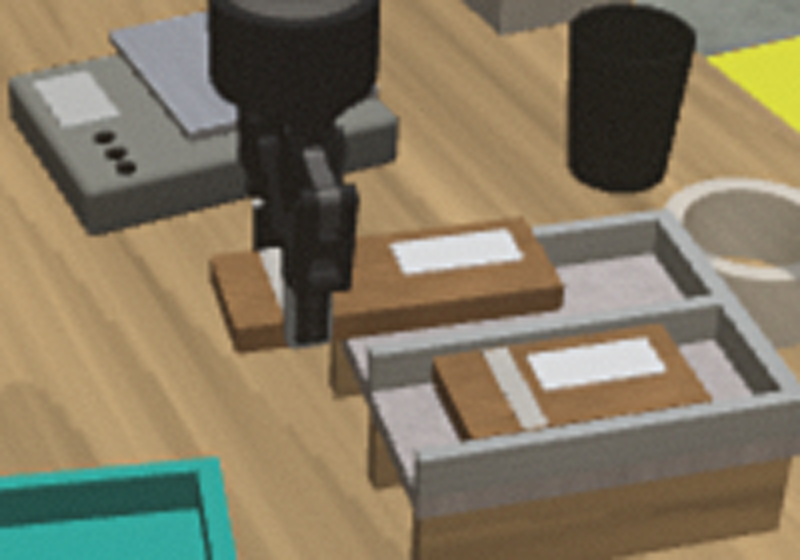

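Picture 11 of 12: the carton is held level, clear of the deck, and the short carton is untouched. Now I'll raise it and carry it to the scale.

Call:
apply_moves --plan "0 -1 0 0 0 0 1;0 -2 0 0 0 0 1;0 -2 0 0 0 0 1;0 -0.5 0.5 0 0 0 1;0 0 1 0 -1 0 1;0.2 0 2 0 -1 0 1;0.4 0 2.5 0 -1 0 1;0.4 0 2.5 0 -1 0 1;0.4 0 2.5 0 -1 0 1;0.4 0 2.5 0 -1 0 1;0.4 0 2.5 0 -1 0 1;0.4 0 2.5 0 -1 0 1;0.4 0 2.5 0 -1 0 1;0.4 0 2.5 0 -1 0 1;0.4 0 1.5 0 -1 0 1;0 0 0.5 0 0 0 1;0 0 0 0 0 0 1"

```text
clock: 13.95
eef_pos: [534.4, 136.0, 131.3]
tcp_rot: [-1.572, 0.015, 0.037]
contact_force: [0.8, -0.5, -1.9]
opening: 0.681
```

Call:
apply_moves --plan "-0.4 1 0.6 0 0.5 -0.4 1;-0.3 2 0.6 0 0.5 -0.4 1;0 2 0.1 0 0 0 1;0 0.8 0 0 0 0 1;0 0.2 0 0 0 0 1;0 0 0 0 0 0 1;0 0 0 0 0 0 1"

```text
clock: 14.65
eef_pos: [526.4, 144.1, 70.3]
tcp_rot: [-1.573, -0.0, 0.015]
contact_force: [0.3, 0.2, -1.7]
opening: 0.682
```

Call:
apply_moves --plan "0 0 0.5 0 0 0 1;0 0.3 0 0 -0.2 0 1;0 0 0 0 0 0 1"

```text
clock: 14.95
eef_pos: [527.6, 149.5, 68.9]
tcp_rot: [-1.572, -0.003, 0.018]
contact_force: [-0.1, 0.2, -2.3]
opening: 0.679
```

Run:
```python
from h import *
s=r.sense(); M=wp(s); np.save("M7.npy",M); print(s["eef_pos"],s["tcp_rot"])
w=r.grab_frame("wrist"); g=r.grab_frame("side"); a=r.grab_frame("scene")
cv2.imwrite("pics/w7.png",w);cv2.imwrite("pics/s7.png",g);cv2.imwrite("pics/a7.png",a)
R=lambda im,f:cv2.resize(im,None,fx=f,fy=f,interpolation=cv2.INTER_CUBIC)
c=np.zeros((600,800,3),np.uint8)
t=R(g[120:220,225:360],3);c[:300,:405]=t
t=R(a[190:310,325:445],2.5);c[:300,420:720]=t
t=cv2.resize(w,(480,300));c[300:,:480]=t
cv2.imwrite("pics/v7.png",c)
```

```text
[527.64501483 149.51865554  68.92742944] [-1.57247582 -0.00299123  0.01793694]
```

View pics/v7.png

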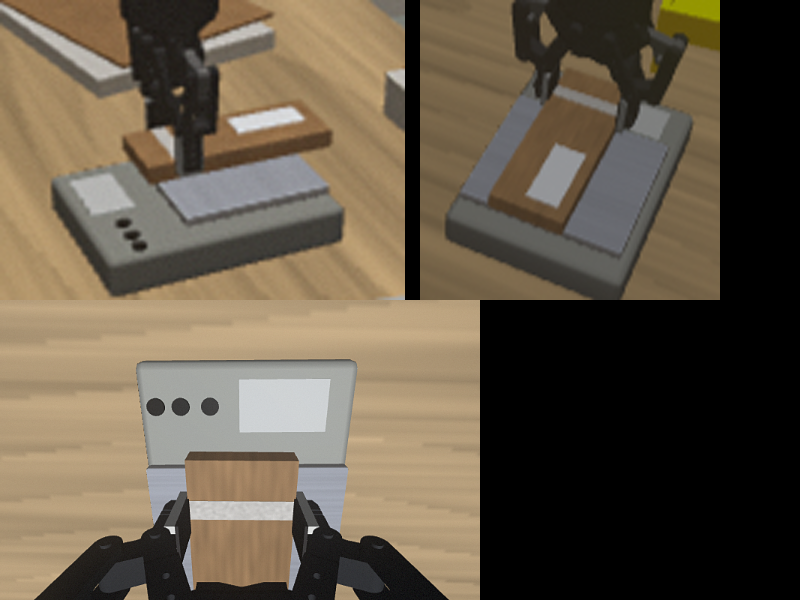

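Run:
```python
from h import *
np.set_printoptions(precision=1,suppress=True)
M=np.load("M7.npy"); k=1/.75
P=lambda u,v,z: wat(M,u*k,(v-300)*k,z)
a,b=P(147.5,467.5,55),P(347.5,465,55); print("pan front",a,b,np.linalg.norm(a-b),(a+b)/2)
for z in(84.5,85.5):
  c,d=P(185.5,453,z),P(298,453,z); print("carton front top",c,d,np.linalg.norm(c-d),(c+d)/2)
e,f=P(136.5,362,35),P(356.5,361,35); print("base front",e,f,np.linalg.norm(e-f),(e+f)/2)
```

```text
pan front [513.3  87.6  55. ] [509.1 219.   55. ] 131.44776296546146 [511.2 153.3  55. ]
carton front top [492.  119.8  84.5] [490.9 178.7  84.5] 58.94103730592789 [491.4 149.2  84.5]
carton front top [491.6 120.   85.5] [490.5 178.5  85.5] 58.476727643483436 [491.1 149.2  85.5]
base front [447.6  80.1  35. ] [444.4 222.8  35. ] 142.79041878427194 [446.  151.4  35. ]
```

The carton is level over the pan. The wrist measurement puts the pan centre about 2.5 mm in x and 2 mm in y beyond the carton's centre, so I'll correct that and lower gently.

Call:
apply_moves --plan "0.2 0 0.2 0 -0.1 0.2 1;0 0.3 0 0 0 0 1;0 0.3 0 0 0 0 1;0 0.3 0 0 0 0 1;0 0 0 0 0 0 1"

```text
clock: 15.6
eef_pos: [529.8, 151.7, 59.2]
tcp_rot: [-1.573, 0.001, 0.02]
contact_force: [-0.1, 0.1, -3.0]
opening: 0.682
```

Call:
apply_moves --plan "0 0.05 0 0 0 0 1;0 0.05 0 0 0 0 1"

```text
clock: 15.8
eef_pos: [529.6, 151.6, 57.9]
tcp_rot: [-1.573, 0.001, 0.02]
contact_force: [0.3, -0.7, -1.4]
opening: 0.683
```

Call:
apply_moves --plan "0 0.05 0 0 0 0 1;0 0.05 0 0 0 0 1"

```text
clock: 16.0
eef_pos: [529.7, 151.6, 56.8]
tcp_rot: [-1.573, 0.001, 0.02]
contact_force: [-0.1, 1.2, -2.6]
opening: 0.679
```

Call:
apply_moves --plan "0 0.05 0 0 0 0 1;0 0.05 0 0 0 0 1"

```text
clock: 16.2
eef_pos: [529.8, 151.6, 55.9]
tcp_rot: [-1.573, 0.001, 0.02]
contact_force: [-0.4, -0.4, -1.2]
opening: 0.681
```

Call:
apply_moves --plan "0 0.04 0 0 0 0 1"

```text
clock: 16.3
eef_pos: [529.8, 151.6, 55.5]
tcp_rot: [-1.572, 0.001, 0.02]
contact_force: [0.3, -0.8, -2.3]
opening: 0.681
```

Call:
apply_moves --plan "0 0.04 0 0 0 0 1"

```text
clock: 16.4
eef_pos: [529.8, 151.6, 55.1]
tcp_rot: [-1.573, 0.001, 0.02]
contact_force: [0.5, 1.0, -2.1]
opening: 0.679
```

Call:
apply_moves --plan "0 0.04 0 0 0 0 1"

```text
clock: 16.5
eef_pos: [529.8, 151.7, 54.7]
tcp_rot: [-1.572, 0.001, 0.02]
contact_force: [0.7, 0.3, -2.1]
opening: 0.681
```

Call:
apply_moves --plan "0 0.03 0 0 0 0 1"

```text
clock: 16.6
eef_pos: [529.9, 151.6, 54.4]
tcp_rot: [-1.572, 0.001, 0.02]
contact_force: [-1.0, -0.6, 2.2]
opening: 0.687
```

Call:
apply_moves --plan "0 0.03 0 0 0 0 1"

```text
clock: 16.7
eef_pos: [529.9, 151.6, 54.4]
tcp_rot: [-1.572, 0.001, 0.02]
contact_force: [-3.1, -0.8, 5.7]
opening: 0.679
```

Call:
apply_moves --plan "0 0 0 0 0 0 1;0 0 0 0 0 0 0.2;0 0 0 0 0 0 0.1;0 0 0 0 0 0 0;0 0 0 0 0 0 0;0 0 0 0 0 0 0"

```text
clock: 17.3
eef_pos: [530.7, 151.9, 54.7]
tcp_rot: [-1.572, -0.001, 0.02]
contact_force: [0.6, -0.1, 0.5]
opening: 1.0
```

Call:
apply_moves --plan "0 -0.5 0 0 0 0 0;0 -1.5 0 0 0 0 0;0 -3 0 0 0 0 0;0 -4 0 0 0 0 0;0 -3 0 0 0 0 0;-4 -1 0 0 0 0 0;-4 0 0 0 0 0 0;0 0 0 0 0 0 0;0 0 0 0 0 0 0"

```text
clock: 18.2
eef_pos: [449.1, 150.5, 192.7]
tcp_rot: [-1.571, -0.004, 0.019]
contact_force: [0.6, 0.8, 0.5]
opening: 0.997
```

Run:
```python
from h import *
np.set_printoptions(precision=1,suppress=True)
s=r.sense(); print(s["eef_pos"],s["contact_force"])
for n in("side","scene"):
    f=r.grab_frame(n); cv2.imwrite(f"pics/{n}9.png",f)
    hsv=cv2.cvtColor(f,cv2.COLOR_BGR2HSV)
    # predicted carton top quad
    th=.02; C=np.array([573.8,152.6])
    q=[pix(n,[C[0]+np.cos(th)*x-np.sin(th)*y,C[1]+np.sin(th)*x+np.cos(th)*y,71.2]) for x,y in[(-80,-30),(80,-30),(80,30),(-80,30)]]
    m=np.zeros(f.shape[:2],np.uint8); cv2.fillPoly(m,[np.int32(np.round(q))],1)
    br=((hsv[...,0]<22)&(hsv[...,1]>90)).astype(np.uint8)
    print(n,np.array(q).round(),"in-quad brown/label frac",br[m>0].mean())
    # orange-brown comp around the carton, restricted to near pan
    big=cv2.dilate(m,np.ones((25,25)))
    for mm,l in((m,"in"),(big-m,"ring")): print(l,np.median(hsv[mm>0],0))
    old=cv2.imread("pics/%s.png"%n); d=(np.abs(f.astype(int)-old).max(2)>35)
    ys,xs=np.nonzero(d); nn,lab,st,ce=cv2.connectedComponentsWithStats(d.astype(np.uint8)); print([list(map(int,x)) for x in st[1:] if x[4]>25])
```

```text
[449.1 150.5 192.7] [0.6 0.8 0.5]
side [[274. 181.]
 [335. 168.]
 [324. 157.]
 [265. 170.]] in-quad brown/label frac 0.697215777262181
in [ 15. 125. 143.]
ring [ 18. 100. 157.]
[[0, 0, 13, 30, 186], [59, 0, 40, 73, 1767], [219, 0, 31, 13, 245], [250, 0, 7, 16, 46], [226, 17, 36, 30, 209], [220, 19, 6, 17, 51], [0, 35, 20, 54, 838], [221, 38, 43, 97, 2010], [0, 105, 81, 113, 6349], [266, 160, 70, 26, 1001], [325, 220, 86, 28, 1115]]
scene [[384. 222.]
 [353. 273.]
 [383. 285.]
 [410. 231.]] in-quad brown/label frac 0.6961475854584915
in [ 16. 118. 106.]
ring [ 30.  16. 112.]
[[397, 0, 35, 45, 390], [458, 0, 53, 66, 1566], [412, 4, 54, 21, 407], [379, 8, 74, 77, 1332], [456, 45, 10, 13, 39], [468, 66, 20, 5, 41], [379, 79, 80, 94, 3243], [265, 189, 19, 12, 91], [218, 195, 58, 40, 642], [355, 228, 55, 56, 1444], [353, 274, 30, 16, 147]]
```

The difference masks match a carton lying flat and centred: side view columns 266–335 (predicted 265–335), scene view 353–410 (predicted 353–410). Apart from the arm, only the emptied lane and the pan changed.

```bash
python3 -c "
from rig import r
print(r.sign_off())"
```

```text
the job is handed in; nothing more can be done
None
```

The longer carton is lying on the middle of the scale's pan, released, and the job was handed in at about 18 s of the 59 s allowed.

- **Slide:** I pressed behind the carton's middle with the shut fingers and slid it about 67 mm. The wrist view before the grip put about 61–63 mm past the tray edge. Readings between moves were about 4–7 N, mostly just under the 6–10 N you gave, and the carton still followed without slipping.
- **Grip and carry:** I pinched the free end by its sides at a 70 N squeeze. It lifted level and was carried over to the scale.
- **Placing:** I lowered it in sub-millimetre steps. The highest contact reading on the pan was about 6 N. Then I opened the gripper and backed off.

**Last checks:**
- After release, the changed pixels in the side and scene cameras matched a flat, centred carton to about a pixel across the image. Apart from the arm, nothing else had visibly changed: the short carton, tape roll and cup stayed put. The wrist force was back to noise.
- My two measurements of the pan's centre, from the side and wrist cameras, disagreed by up to about 4 mm. I placed the carton between them, so its centring is good to about 2 mm.
- The check after release was numeric only, because I had used all 12 viewable pictures.

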